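# Tip a lock casting out of its die and lay it in the tray

### The job

The brass lock casting lies flush in the open die and cannot be gripped there: push its tail end (the end at the open slot) down into the well until it tips up and stays propped in the die by itself when you let go. Then take it by its raised head, lift it out and lay it flat in the blue tray, on the free floor beside the finished one, the face with the round plug still up. Do not let it drop, and leave everything else where it is.

Things in the scene. Friction and masses are not known exactly. Their poses are not given: they have to be found in the camera images.
- casting: brass lock body to be taken out, a block 72 long (its x) x 48 wide (y) x 26 mm thick (z), 0.35 to 0.65 kg, edges rounded 2 mm. Origin: centre of its underside; x points from tail to head, z up through the face with the round steel plug (12 mm tailwards of the middle). Two dark shackle holes on the head's end. It starts flat, top flush with the die's top, x along the die's x.
- tail (a point): middle of the casting's upper tail edge, 36 mm behind and 26 mm above the casting's origin
- head (a point): middle of the casting's upper head edge, 36 mm ahead of and 26 mm above the casting's origin
- die: fixed open lower die: steel block on a green base plate (174 x 132 x 8 mm), top face 55 mm above the table. Origin on the table under the casting's middle; x runs from the tail end (robot side) to the head end. Block from x = -82 to 64 mm, 52 mm to each side. Cavity 51 mm wide, x = -60 to 37.5 mm: 1.5 mm play at sides and head, open slot of 24 mm at the tail.
- die_edge (a point): middle of the edge where the cavity's shelf (26 mm below the die's top) ends, at die x = -6 mm; from here to the slot's end lies a well 47 mm deep (43 mm beyond x = -32.5). The casting rocks over this edge, so its tail's top swings tailwards as it goes down: pushed straight down it jams. Past about 25 degrees it goes over by itself and stays; let go sooner, it falls back.
- die_slot (a point): middle of the open slot at the tail end, level with the die's top, at die x = -48 mm. Tipped, the casting rests at about 40 degrees with its tail in the well below and its head some 20 mm above the die's top.
- tray: the fixed blue tray, 210 (its x) x 160 (y) x 12 mm high, walls 5 mm, black floor 5 mm above the table. Origin: centre of its underside. Its half towards -x (near the robot) is free.
- finished: a finished lock body like the casting (72 x 48 x 26 mm) lying crosswise in the far half of the tray, middle about 64 mm from the tray's middle; origin: centre of its underside. Leave alone.
- shackle: loose steel U-shackle, 64 x 37 x 9 mm, lying flat on the table just beyond the gap between die and tray; origin under its middle. Leave alone.
- keytag: yellow key tag with a key, 100 x 30 x 5 mm, flat on the table in the gap between die and tray; origin under the yellow plate's middle, key along its +x. Leave alone.
- upper_die: the upper half of the die, set aside on the table to the robot's left: steel block 140 x 104 x 40 mm with a raised core and four pins, 60 mm high; origin: centre of underside. Leave alone.
- screwdriver: screwdriver lying along y on the table beyond the die and tray, origin under its middle. Leave alone.
- brush: brush lying along y on the table beyond the die and tray, origin under its middle. Leave alone.
- oil: orange oil bottle, 48 mm diameter, 130 mm tall, beyond the work, on the left; origin: centre of underside. Leave alone.
- cup: white mug, 72 mm diameter, 85 mm tall, beyond the work, on the right; origin: centre of underside. Leave alone.
Mind the look-alikes: they are no part of the job. Leave any green look-alike of the casting alone.

How it is judged:
By the outcome, as a careful person would: the job done as asked, in the order asked, and still so for the second after the job is handed in, with the robot touching nothing.
It also fails if it takes over 56 s, if anything falls off the work surface, if the arm or the gripper's body presses on something with over 40 N, if the wrist force passes 120 N, or if a joint passes its speed limit or range.

### The arm

A 7-joint arm with a two-finger parallel gripper is mounted at the origin on the work surface. World frame = base frame: x ahead of the robot, y to its left, z up, the work surface at z = 0. Lengths are in m, angles in rad, forces in N, time in s.
With the tool pointing down it reaches from about 0.4 to 0.85 m from the base axis. Payload 10.4 kg.
Tool frame: the origin (TCP) lies at the very end of the fingers, on their centre line; the grasp point (between the pads) lies 19 mm behind it (manip.grip_point_offset is the distance from the TCP to the grasp point, in m); z points along the fingers, y is the line along which they close (so a half turn about z gives the same grasp; the last joint's range is limited). The gripper opens to 85 mm and grips with 20 to 120 N. Pads are 22 mm wide; open, the fingers measure 114 mm over their backs; the gripper's body (76 mm by 85 mm) begins 54 mm behind the grasp point. The pads swing forward as they close: fully open they stand 13 mm farther back than shut.
Start: joints at [-1.357, 0.332, -0.065, 1.46, 0.022, 1.35, -0.088], TCP at [0.147, 0.608, 0.231] pointing down, gripper open.
Joint ranges: [-2.6, 2.6], [-0.5, 2.12], [-1.47, 1.34], [0.16, 2.42], [-1.27, 4.41], [0.06, 2.06], [-2.6, 2.6]. Speed limits (rad/s): [2.22, 2.22, 2.79, 2.79, 3.14, 3.14, 3.14].

### API

Orientations are given as a unit quaternion [x, y, z, w].
In Python, from workcell import manip gives the robot as it stands. The module is installed in compiled form; this text tells all that it offers.
- The arm moves only by the tool step_arm, never from a script. Its argument "moves" is a list of rows, each a list of 7 numbers: the closure, from 0 (fully open) to 1 (shut), then the shift along the world's x, y, z in mm, then the turn, a rotation vector about the world's x, y, z in rad. In form: [[grip, tx, ty, tz, ax, ay, az], ...]. A call has 1 to 10 rows; each row is the pose to reach, as a shift and turn from the pose commanded when the call began; what a row does not reach only later rows make up. A row lasts 1/10 s, in which the tool goes at most 50 mm and 8.59 degrees, less where a joint would pass 70% of its speed; a pose out of reach is approached as far as the arm can. A call with a gripper value outside its range is refused whole. The fingers move at their own pace and stop on an object; "grip_force" is the grip in N (left out, the last holds). Time passes only in rows, so rows that repeat a pose let the fingers close. It gives the time, the measured TCP pose, the force, the opening and the grip force at its end, in the units of the state.
- manip.get_obs(): the state, without advancing time (a new reading comes with each control period).
- manip.camera(name): name is "scene" or "side" or "wrist"; returns a dict with "image" (384x512x3 uint8, blue, green, red), "K" (3x3 intrinsics, pixels), "rvec" (rotation vector, rad) and "tvec" (3), from world to camera coordinates, as OpenCV has them; the wrist camera has in their place "mount" (4x4, takes a point from camera to tool coordinates, whose origin is the TCP and whose axes are the flange's). Camera axes: x right, y down, z forward; pixel columns grow to the right and rows downward; lengths in m; the calibration is good to about 2 mm. A picture is of the moment at which its call begins: read the wrist's pose just before it. There is no depth.
- manip.hand_in(): hands the job in; it is judged then, once.
The state is a dict: "clock": time; "joint_pos": joint angles; "joint_velocities": joint speeds; "tau": joint torques, N m; "position": TCP position; "ee_rot": TCP orientation; "ft_force": force on the tool from outside, world axes, zero at the start; "torque": the same for the moment, N m; "grip_width": opening from 0.0 (shut) to 1.0 (fully open); "grasp_force": force on a finger pad.
Only numpy, scipy, OpenCV 4.12 (cv2) and the standard library are available. Lean on these libraries where they do the work, as an engineer would, in place of code of your own. Each camera call takes 0.05 s, during which the arm holds its last target. There are 200 camera calls.

## Working session

There is one attempt and no reset: what is moved stays moved. The work goes in short steps, Python scripts to look and compute and a tool call to move; the robot and the scene stay as the last step left them, time stands still between calls to the robot, and variables do not carry over. Pictures are saved under pics/ and viewed, at most 10 in all, crops included, and the job is handed in when it is done.

Besides the shell and the picture viewer there is one more tool, called as name(argument=value, ...), one argument or row to a line, values as JSON. step_arm: Moves the arm, as the interface text tells. Its arguments: {"type":"object","properties":{"moves":{"type":"array","items":{"type":"array","items":{"type":"number"}}},"grip_force":{"type":"number"}},"required":["moves"]}

```bash
mkdir -p pics; cat > h.py <<'E'
import numpy as np, cv2
from scipy.spatial.transform import Rotation as R
from workcell import manip
def cam(n):
    o=manip.get_obs(); c=manip.camera(n); K=np.array(c['K'])
    if n=='wrist':
        T=np.eye(4);T[:3,:3]=R.from_quat(o['ee_rot']).as_matrix();T[:3,3]=o['position'];T=T@np.array(c['mount'])
        Rw,C=T[:3,:3],T[:3,3]
    else:
        Rc=cv2.Rodrigues(np.array(c['rvec'],float))[0];Rw=Rc.T;C=-Rw@np.array(c['tvec'],float).ravel()
    return c['image'],K,Rw,C
def save(n,f):
    im,K,Rw,C=cam(n);cv2.imwrite(f'pics/{f}.png',im);np.savez(f'pics/{f}.npz',K=K,R=Rw,C=C);return im
def load(f):
    d=np.load(f'pics/{f}.npz');return cv2.imread(f'pics/{f}.png'),d['K'],d['R'],d['C']
def ray(f,uv):
    _,K,Rw,C=load(f);d=Rw@np.linalg.inv(K)@np.array([uv[0],uv[1],1.]);return C,d/np.linalg.norm(d)
def onz(f,uv,z):
    C,d=ray(f,uv);return C+d*(z-C[2])/d[2]
def tri(f1,a,f2,b):
    C1,d1=ray(f1,a);C2,d2=ray(f2,b)
    s=np.linalg.lstsq(np.c_[d1,-d2],C2-C1,rcond=None)[0];p,q=C1+s[0]*d1,C2+s[1]*d2
    return (p+q)/2,np.linalg.norm(p-q)*1000
def proj(f,P):
    _,K,Rw,C=load(f);p=(np.atleast_2d(P)-C)@Rw@K.T;return p[:,:2]/p[:,2:]
E
python3 - <<'E'
from h import *
a=save('scene','s0');b=save('side','d0');save('wrist','w0')
for f in('s0','d0','w0'):
    _,K,Rw,C=load(f);print(f,C.round(3),Rw[:,2].round(2),K[0,0])
o=manip.get_obs();print({k:np.round(v,3) for k,v in o.items()}, manip.grip_point_offset)
E
```

```text
s0 [1.419 0.128 0.906] [-0.7  -0.07 -0.71] 408.63078882385224
d0 [ 0.34  -0.777  0.845] [ 0.22  0.71 -0.67] 401.0014236541916
w0 [0.081 0.625 0.373] [ 0.26 -0.06 -0.96] 337.16964621229187
{'clock': np.float64(0.15), 'joint_pos': array([-1.357,  0.333, -0.065,  1.461,  0.022,  1.35 , -0.088]), 'joint_velocities': array([-0.001, -0.001, -0.001, -0.   ,  0.   , -0.001,  0.   ]), 'tau': array([ 0.0000e+00, -6.2582e+01,  4.9000e-02, -3.9185e+01,  1.6000e-02,
        7.0000e-03, -0.0000e+00]), 'position': array([0.147, 0.607, 0.231]), 'ee_rot': array([ 0.118,  0.993, -0.001, -0.   ]), 'ft_force': array([ 0.128, -0.15 , -0.005]), 'torque': array([ 0.019, -0.013,  0.022]), 'grasp_force': np.float64(0.0), 'grip_width': np.float64(1.003)} 0.0187
```

View pics/s0.png

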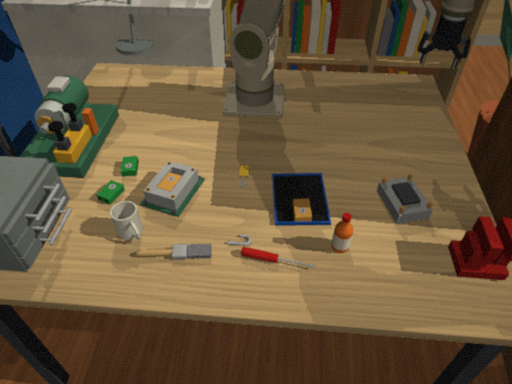

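View pics/d0.png

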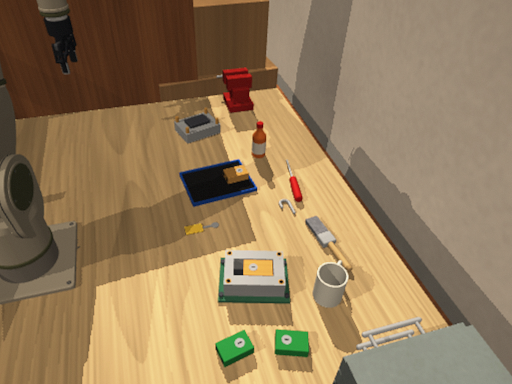

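The scene view shows the die with the casting at about (172,185) and the tray at (300,198), with the finished lock at (302,209). In the side view the die is at (254,277) and the tray at (218,181). Green look-alikes lie beside the die, and the key tag is in the gap.

```bash
python3 - <<'E'
from h import *
def blob(f,lo,hi,roi):
    im,*_=load(f);h=cv2.cvtColor(im,cv2.COLOR_BGR2HSV);m=cv2.inRange(h,lo,hi);k=np.zeros_like(m);x0,y0,x1,y1=roi;k[y0:y1,x0:x1]=255;m&=k
    c=max(cv2.findContours(m,0,1)[0],key=cv2.contourArea);return c
B=((8,140,100),(28,255,255))
cs=blob('s0',*B,(140,160,205,215));cd=blob('d0',*B,(235,255,280,283))
for f,c in(('s0',cs),('d0',cd)):
    r=cv2.minAreaRect(c);p=np.array([onz(f,q,.055) for q in cv2.boxPoints(r)]);print(f,r,cv2.contourArea(c));print(p.round(4),p.mean(0))
print('tri',tri('s0',cv2.minAreaRect(cs)[0],'d0',cv2.minAreaRect(cd)[0]))
T=((105,120,50),(130,255,255))
P={}
for f,roi in(('s0',(265,165,340,230)),('d0',(170,150,265,210))):
    c=blob(f,*T,roi);a=cv2.approxPolyDP(cv2.convexHull(c),5,True)[:,0];print(f,a.tolist());w=np.array([onz(f,q,.012) for q in a]);print(w.round(4),w.mean(0).round(4))
E
```

```text
s0 ((169.12196350097656, 181.09756469726562), (12.493901252746582, 21.864328384399414), 38.65980911254883) 209.5
[[ 0.5765 -0.2427  0.055 ]
 [ 0.4981 -0.2196  0.055 ]
 [ 0.5307 -0.1815  0.055 ]
 [ 0.6063 -0.2058  0.055 ]] [ 0.55289641 -0.21238574  0.055     ]
d0 ((257.5, 267.5), (15.0, 29.0), 90.0) 413.5
[[ 0.5254 -0.1788  0.055 ]
 [ 0.595  -0.1976  0.055 ]
 [ 0.5803 -0.2406  0.055 ]
 [ 0.513  -0.2223  0.055 ]] [ 0.55341418 -0.20982493  0.055     ]
tri (array([ 0.55359763, -0.2116136 ,  0.05567661]), np.float64(1.9730872017622407))
s0 [[320, 173], [329, 223], [276, 224], [273, 174]]
[[0.4327 0.2475 0.012 ]
 [0.6427 0.2681 0.012 ]
 [0.6593 0.1174 0.012 ]
 [0.4499 0.097  0.012 ]] [0.5462 0.1825 0.012 ]
d0 [[256, 187], [193, 205], [180, 173], [239, 160]]
[[0.6545 0.1219 0.012 ]
 [0.4479 0.0917 0.012 ]
 [0.435  0.2509 0.012 ]
 [0.6398 0.2698 0.012 ]] [0.5443 0.1836 0.012 ]
```

step_arm(
  moves=[
    [0, 200, -150, 20, 0, 0, 0],
    [0, 200, -150, 20, 0, 0, 0],
    [0, 200, -150, 20, 0, 0, 0],
    [0, 200, -150, 20, 0, 0, 0],
    [0, 200, -150, 20, 0, 0, 0],
    [0, 300, -380, 20, 0, 0, 0],
    [0, 300, -380, 20, 0, 0, 0],
    [0, 300, -380, 20, 0, 0, 0],
    [0, 300, -380, 20, 0, 0, 0],
    [0, 300, -380, 20, 0, 0, 0],
  ],
)

```text
clock: 1.15
position: [0.4464, 0.2269, 0.2513]
ee_rot: [0.118, 0.993, 0.0, -0.0]
ft_force: [1.2, 0.4, -1.1]
grip_width: 0.999
grasp_force: 0.0
```

step_arm(
  moves=[
    [0, 40, -430, 10, 0, 0, 0],
    [0, 40, -430, 10, 0, 0, 0],
    [0, 40, -430, 10, 0, 0, 0],
    [0, 40, -430, 10, 0, 0, 0],
    [0, 40, -430, 10, 0, 0, 0],
    [0, 40, -430, 10, 0, 0, 0],
    [0, 40, -430, 10, 0, 0, 0],
    [0, 40, -430, 10, 0, 0, 0],
    [0, 40, -430, 10, 0, 0, 0],
    [0, 40, -430, 10, 0, 0, 0],
  ],
)

```text
clock: 2.15
position: [0.485, -0.2061, 0.2614]
ee_rot: [0.122, 0.993, -0.001, 0.0]
ft_force: [0.7, 0.5, 0.2]
grip_width: 1.002
grasp_force: 0.0
```

```bash
python3 - <<'E'
from h import *
save('wrist','w1');o=manip.get_obs();print({k:np.round(o[k],4).tolist() for k in('clock','position','ee_rot','joint_pos')})
E
```

```text
{'clock': 2.2, 'position': [0.4854, -0.2033, 0.2612], 'ee_rot': [0.1202, 0.9927, -0.0004, -0.0003], 'joint_pos': [-0.3606, 0.0963, 0.7244, 1.7085, -0.0642, 1.3616, 1.7047]}
```

View pics/w1.png

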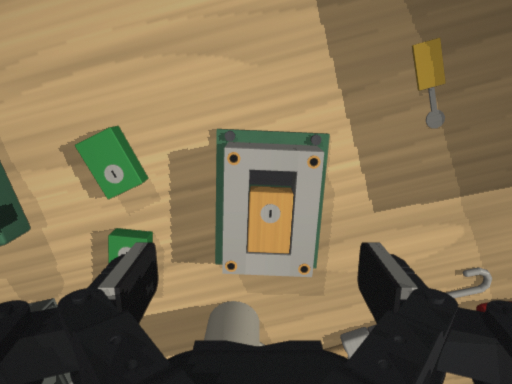

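The wrist view shows the die at (272,205), with the slot as a dark band (y 170–187) on the robot side and the casting at (270,222). The fingers stand well clear.

```bash
cat >> h.py <<'E'
def brass(f,roi):
    im,*_=load(f);m=cv2.inRange(cv2.cvtColor(im,cv2.COLOR_BGR2HSV),(8,140,100),(28,255,255));k=np.zeros_like(m);x0,y0,x1,y1=roi;k[y0:y1,x0:x1]=255;m&=k
    return max(cv2.findContours(m,0,1)[0],key=cv2.contourArea)
E
python3 - <<'E'
from h import *
c=brass('w1',(235,160,310,265));r=cv2.minAreaRect(c);print(r)
b=cv2.boxPoints(r);p=np.array([onz('w1',q,.055) for q in b]);print(b.round(1).tolist());print(p.round(4),p.mean(0).round(4))
for i in range(4):
    d=p[(i+1)%4]-p[i];print(np.linalg.norm(d).round(4),np.degrees(np.arctan2(d[1],d[0])).round(2))
# die top bright grey rectangle
im,*_=load('w1');h=cv2.cvtColor(im,cv2.COLOR_BGR2HSV);m=cv2.inRange(h,(0,0,130),(180,40,255));m[:,:205]=0;m[:,340:]=0;m[:130]=0;m[290:]=0
g=max(cv2.findContours(m,0,1)[0],key=cv2.contourArea);a=cv2.approxPolyDP(cv2.convexHull(g),6,True)[:,0];q=np.array([onz('w1',x,.055) for x in a]);print(a.tolist());print(q.round(4))
for i in range(len(q)):
    d=q[(i+1)%len(q)]-q[i];print(np.linalg.norm(d).round(4),np.degrees(np.arctan2(d[1],d[0])).round(2))
# pin/hole rings (orange) at corners; slot dark
for s,u in(('s0',(169.1,181.1)),('d0',(257.5,267.5))): print(s,tri('w1',r[0],s,u))
E
```

```text
((269.9114685058594, 219.47897338867188), (43.18674850463867, 64.85150909423828), 2.0454084873199463)
[[247.1999969482422, 251.10000610351562], [249.5, 186.3000030517578], [292.6000061035156, 187.8000030517578], [290.29998779296875, 252.6999969482422]]
[[ 0.581  -0.2415  0.055 ]
 [ 0.5081 -0.2201  0.055 ]
 [ 0.5209 -0.1756  0.055 ]
 [ 0.5946 -0.1945  0.055 ]] [ 0.5511 -0.2079  0.055 ]
0.076 163.66
0.0463 73.93
0.0761 -14.37
0.0489 -106.16
[[225, 148], [323, 152], [310, 276], [223, 272]]
[[ 0.462  -0.2346  0.055 ]
 [ 0.4907 -0.1367  0.055 ]
 [ 0.6289 -0.1789  0.055 ]
 [ 0.5998 -0.2751  0.055 ]]
0.102 73.68
0.1445 -16.97
0.1005 -106.84
0.1436 163.6
s0 (array([ 0.55164673, -0.21046008,  0.05306011]), np.float64(5.557143800867834))
d0 (array([ 0.55302649, -0.20774758,  0.05092108]), np.float64(2.6182779044643882))
```

step_arm(
  moves=[
    [0, 30, 40, -60, 0, 0, -0.045],
    [0, 30, 40, -60, 0, 0, -0.045],
    [0, 30, 40, -60, 0, 0, -0.045],
  ],
)

```text
clock: 2.5
position: [0.5158, -0.1563, 0.198]
ee_rot: [0.137, 0.991, 0.0, -0.003]
ft_force: [-0.1, 0.7, -0.2]
grip_width: 1.003
grasp_force: 0.0
```

```bash
python3 - <<'E'
from h import *
im=save('wrist','w2');o=manip.get_obs();print({k:np.round(o[k],4).tolist() for k in('clock','position','ee_rot','joint_pos')})
O=np.array([.5537,-.2083]);a=np.radians(-16.4);u=np.array([np.cos(a),np.sin(a)]);v=np.array([-u[1],u[0]])
def W(x,y,z):return np.r_[O+u*x/1e3+v*y/1e3,z/1e3]
for n,P in dict(tailL=(-36,24,55),tailR=(-36,-24,55),headL=(36,24,55),headR=(36,-24,55),slotL=(-60,25.5,55),slotR=(-60,-25.5,55)).items():
    p=proj('w2',W(*P))[0];print(n,p.round(1));cv2.circle(im,tuple(int(t) for t in p.round()),2,(255,0,255),-1)
P=proj('w2',W(-12,0,55))[0].astype(int);x0=max(0,P[0]-100);y0=max(0,P[1]-100)
cv2.imwrite('pics/w2c.png',cv2.resize(im[y0:y0+200,x0:x0+200],None,fx=3,fy=3));print(x0,y0)
E
```

```text
{'clock': 2.55, 'position': [0.5157, -0.1586, 0.1999], 'ee_rot': [0.1385, 0.9904, 0.0, -0.0017], 'joint_pos': [-0.3957, 0.1837, 0.6878, 1.7609, -0.1223, 1.2437, 1.6165]}
tailL [238.9 194. ]
tailR [184.4 193.5]
headL [239.2 267.9]
headR [188.  267.4]
slotL [240.5 167.3]
slotR [181.4 166.7]
112 119
```

View pics/w2c.png

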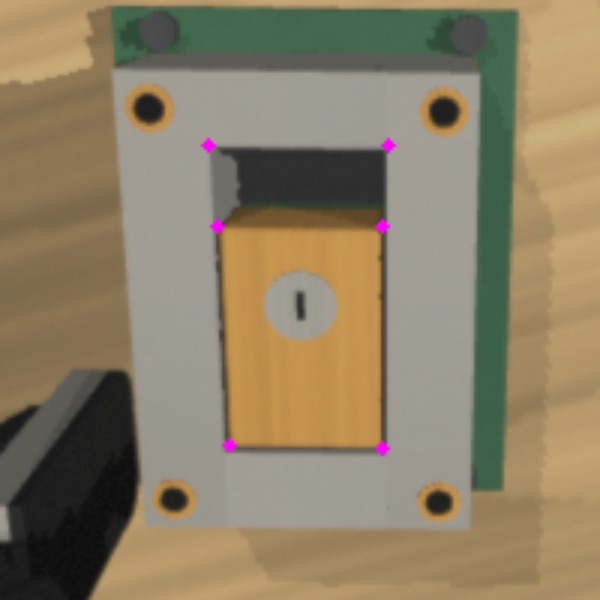

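The overlay matches: the slot end is at crop row 148, the casting tail at row 228 and the head at row 447, all within about 1 mm of the predicted points.

step_arm(
  moves=[
    [1, 0, -36, -40, 0, 0, 0],
    [1, 0, -36, -80, 0, 0, 0],
    [1, 0, -36, -110, 0, 0, 0],
    [1, 0, -36, -110, 0, 0, 0],
    [1, 0, -36, -110, 0, 0, 0],
    [1, 0, -36, -110, 0, 0, 0],
    [1, 0, -36, -110, 0, 0, 0],
  ],
)

```text
clock: 3.25
position: [0.5172, -0.1972, 0.0934]
ee_rot: [0.14, 0.99, 0.0, 0.002]
ft_force: [0.3, 0.3, 0.5]
grip_width: 0.0
grasp_force: 0.0
```

```bash
cat >> h.py <<'E'
O=np.array([.5537,-.2083]);A=np.radians(-16.4);U=np.array([np.cos(A),np.sin(A)]);V=np.array([-U[1],U[0]])
def W(x,y,z):return np.r_[O+U*x/1e3+V*y/1e3,z/1e3]
def D(p):p=np.array(p);d=(p[:2]-O)*1e3;return np.array([d@U,d@V,p[2]*1e3])
E
python3 - <<'E'
from h import *
print('plug',tri('w1',(270,213.5),'w2',(212.2,220.7)), W(-12,0,55))
for i in range(4):
    o=manip.get_obs();print(o['clock'],np.round(o['position'],4),D(o['position']).round(1))
print(o['ee_rot'],o['ft_force'],o['grip_width']);save('side','d1')
p=np.array([W(-37,0,58)])-o['position'];print('shift mm',(p*1e3).round(1))
im=load('d1')[0];cv2.imwrite('pics/d1c.png',cv2.resize(im[195:325,180:330],None,fx=4,fy=4))
E
```

```text
plug (array([ 0.54422743, -0.20606951,  0.05235642]), np.float64(0.12868282036006348)) [ 0.54218823 -0.2049119   0.055     ]
3.25 [ 0.5172 -0.1972  0.0934] [-38.1   0.3  93.4]
3.25 [ 0.5172 -0.1972  0.0934] [-38.1   0.3  93.4]
3.25 [ 0.5172 -0.1972  0.0934] [-38.1   0.3  93.4]
3.25 [ 0.5172 -0.1972  0.0934] [-38.1   0.3  93.4]
[1.40245496e-01 9.90115469e-01 1.84420671e-04 1.58890219e-03] [0.33956879 0.26499859 0.45477794] 0.00046119077457312655
shift mm [[  1.   -0.6 -35.4]]
```

View pics/d1c.png

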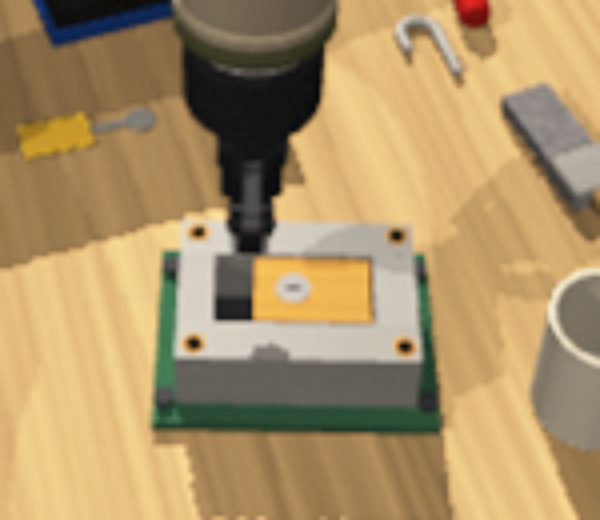

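step_arm(
  moves=[
    [1, 2, -0.5, -20, 0, 0, 0],
    [1, 2, -0.5, -30, 0, 0, 0],
    [1, 2, -0.5, -34, 0, 0, 0],
    [1, 2, -0.5, -36, 0, 0, 0],
    [1, 2, -0.5, -36, 0, 0, 0],
  ],
)

```text
clock: 3.8
position: [0.5181, -0.1976, 0.0556]
ee_rot: [0.14, 0.99, 0.0, 0.0]
ft_force: [-0.2, -0.7, 0.3]
grip_width: 0.002
grasp_force: 0.0
```

step_arm(
  moves=[
    [1, -1, 0.3, -1, 0, 0, 0],
    [1, -2, 0.6, -2, 0, 0, 0],
    [1, -3, 0.9, -3, 0, 0, 0],
    [1, -4, 1.2, -4, 0, 0, 0],
    [1, -4, 1.2, -4, 0, 0, 0],
  ],
)

```text
clock: 4.3
position: [0.5138, -0.1963, 0.0512]
ee_rot: [0.14, 0.99, 0.0, -0.0]
ft_force: [-0.1, -0.2, 1.0]
grip_width: -0.0
grasp_force: 0.3
```

step_arm(
  moves=[
    [1, -1.2, 0.3, -1.3, 0, 0, 0],
    [1, -2.4, 0.7, -2.7, 0, 0, 0],
    [1, -3.4, 1.0, -4, 0, 0, 0],
    [1, -4.1, 1.2, -5.2, 0, 0, 0],
    [1, -4.8, 1.4, -6.5, 0, 0, 0],
    [1, -4.8, 1.4, -6.5, 0, 0, 0],
  ],
)

```text
clock: 4.9
position: [0.509, -0.1949, 0.0446]
ee_rot: [0.14, 0.99, 0.0, -0.0]
ft_force: [-0.4, -0.6, -0.0]
grip_width: 0.001
grasp_force: 0.2
```

Continue past 30°.

step_arm(
  moves=[
    [1, -0.6, 0.2, -1.2, 0, 0, 0],
    [1, -1.2, 0.3, -2.5, 0, 0, 0],
    [1, -1.8, 0.5, -4, 0, 0, 0],
    [1, -1.8, 0.5, -5, 0, 0, 0],
    [1, -1.8, 0.5, -5, 0, 0, 0],
  ],
)

```text
clock: 5.4
position: [0.5077, -0.1945, 0.0398]
ee_rot: [0.14, 0.99, -0.0, 0.0]
ft_force: [2.2, -0.3, -2.4]
grip_width: -0.001
grasp_force: 1.3
```

```bash
python3 - <<'E'
from h import *
o=manip.get_obs();print(D(o['position']).round(1),o['ft_force'])
im=save('side','d2');cv2.imwrite('pics/d2c.png',cv2.resize(im[225:315,200:310],None,fx=5,fy=5))
E
```

```text
[-48.    0.3  39.8] [ 2.18744958 -0.30841346 -2.35301003]
```

View pics/d2c.png

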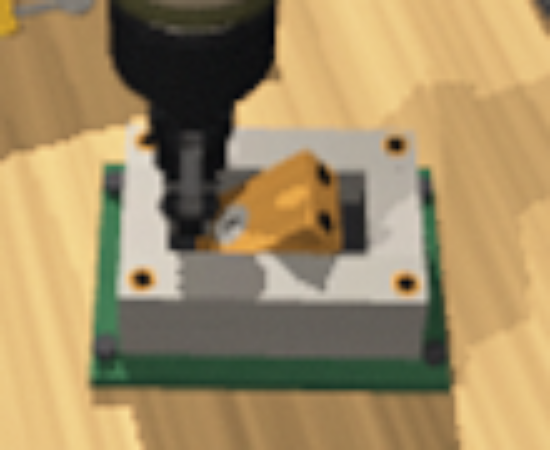

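The casting is tipped, its head raised with both shackle holes visible at about crop (322,200). Next I retreat straight up and look at it.

step_arm(
  moves=[
    [1, 0.5, 0, 3, 0, 0, 0],
    [1, 0.5, 0, 8, 0, 0, 0],
    [1, 0.5, 0, 20, 0, 0, 0],
    [1, 0, 0, 50, 0, 0, 0],
    [0, -20, 0, 90, 0, 0, 0],
    [0, -40, 0, 120, 0, 0, 0],
    [0, -50, 0, 140, 0, 0, 0],
    [0, -50, 0, 140, 0, 0, 0],
    [0, -50, 0, 140, 0, 0, 0],
  ],
)

```text
clock: 6.35
position: [0.4575, -0.1942, 0.1804]
ee_rot: [0.14, 0.99, 0.001, 0.001]
ft_force: [-0.4, 0.4, 0.4]
grip_width: 0.846
grasp_force: 0.0
```

```bash
python3 - <<'E'
from h import *
o=manip.get_obs();print(o['position'],D(o['position']).round(1),o['ft_force'],o['clock'])
im=save('wrist','w3');im2=save('side','d3');save('scene','s3')
P=proj('w3',W(0,0,55))[0].astype(int);x0=max(0,P[0]-75);y0=max(0,P[1]-75);print(x0,y0)
a=cv2.resize(im[y0:y0+150,x0:x0+100],None,fx=4,fy=4);b=cv2.resize(im2[230:310,210:310],None,fx=4,fy=4);b=cv2.copyMakeBorder(b,0,600-320,0,0,0)
cv2.imwrite('pics/c3.png',np.hstack([a,b]))
E
```

```text
[ 0.45748181 -0.19420048  0.18039891] [-96.3 -13.6 180.4] [-0.44841309  0.43345934  0.44663957] 6.35
195 210
```

View pics/c3.png

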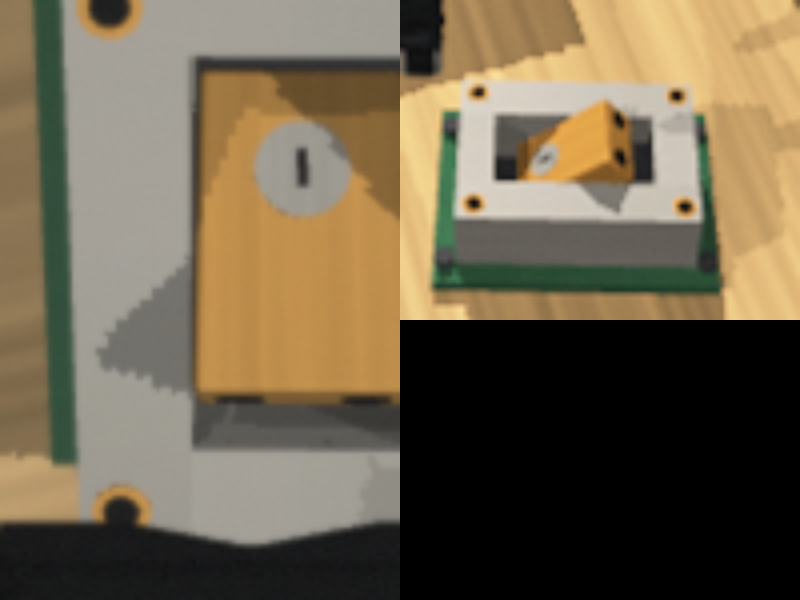

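```bash
python3 - <<'E'
from h import *
for uv in((261.5,265.5),(262,267.5),(262.5,269)):
    p,e=tri('w3',(244,308.3),'d3',uv);print('R',D(p).round(1),round(e,1))
for z in(70,73,76,79): print(z,D(onz('w3',(244,308.3),z/1e3)).round(1),D(onz('d3',(261.3,255.2),z/1e3)).round(1))
for th in(38,40,42):
    t=np.radians(th);c,s=np.cos(t),np.sin(t)
    for n,(a,b) in dict(top=(42,26),bot=(42,0),tail=(-30,26)).items():
        P=[W(-6+a*c-b*s,y,29+a*s+b*c) for y in(-24,24)];print(th,n,D(P[0]).round(1),proj('w3',P).round(1).tolist(),proj('d3',P).round(1).tolist())
E
```

```text
R [  5.7 -21.3  84.6] 6.3
R [  8.  -22.2  79.6] 3.8
R [  9.9 -22.8  75.6] 2.2
70 [ 12.8 -23.6  70. ] [ 9.3 24.4 70. ]
73 [ 10.7 -23.5  73. ] [ 9.1 21.9 73. ]
76 [  8.5 -23.3  76. ] [ 8.9 19.5 76. ]
79 [  6.4 -23.2  79. ] [ 8.7 17.1 79. ]
38 top [ 11.1 -24.   75.3] [[243.3, 310.4], [300.0, 310.6]] [[262.7, 269.8], [262.1, 253.9]]
38 bot [ 27.1 -24.   54.9] [[244.3, 311.8], [296.6, 312.0]] [[268.9, 275.2], [268.1, 259.3]]
38 tail [-45.6 -24.   31. ] [[244.7, 228.0], [296.5, 228.2]] [[238.5, 280.5], [238.8, 264.7]]
40 top [  9.5 -24.   75.9] [[243.2, 309.2], [300.1, 309.4]] [[262.0, 269.7], [261.5, 253.8]]
40 bot [ 26.2 -24.   56. ] [[244.2, 311.7], [296.8, 311.9]] [[268.5, 274.9], [267.8, 259.0]]
40 tail [-45.7 -24.   29.6] [[244.8, 227.4], [296.3, 227.6]] [[238.5, 280.9], [238.8, 265.1]]
42 top [  7.8 -24.   76.4] [[243.2, 307.8], [300.3, 308.0]] [[261.3, 269.5], [260.8, 253.6]]
42 bot [ 25.2 -24.   57.1] [[244.2, 311.6], [296.9, 311.7]] [[268.2, 274.6], [267.4, 258.7]]
42 tail [-45.7 -24.   28.2] [[244.8, 226.9], [296.2, 227.1]] [[238.5, 281.2], [238.8, 265.4]]
```

It stays propped, and the two views put its head edge at die x ≈ 9.5 and z ≈ 75.5 mm, at about 40° as expected. I now approach the head with the tool leaning 10° tailwards.

step_arm(
  moves=[
    [0.25, 55, -8, -10, -0.025, -0.085, 0],
    [0.25, 90, -14, -30, -0.049, -0.168, 0],
    [0.25, 109, -17, -50, -0.049, -0.168, 0],
    [0.25, 109, -17, -80, -0.049, -0.168, 0],
    [0.25, 109, -17, -100, -0.049, -0.168, 0],
    [0.25, 109, -17, -112, -0.049, -0.168, 0],
    [0.25, 109, -17, -116, -0.049, -0.168, 0],
    [0.25, 109, -17, -116, -0.049, -0.168, 0],
  ],
)

```text
clock: 7.3
position: [0.5663, -0.2116, 0.0636]
ee_rot: [0.14, 0.986, -0.013, 0.086]
ft_force: [-0.2, 0.6, 0.7]
grip_width: 0.746
grasp_force: 0.0
```

```bash
python3 - <<'E'
from h import *
o=manip.get_obs();print(D(o['position']).round(1),o['ft_force'],o['clock'],o['grip_width'])
im=save('side','d4');im2=save('scene','s4');p=proj('s4',W(0,0,70))[0].astype(int)
a=cv2.resize(im[210:310,200:300],None,fx=4,fy=4);b=cv2.resize(im2[p[1]-50:p[1]+50,p[0]-50:p[0]+50],None,fx=4,fy=4)
cv2.imwrite('pics/c4.png',np.hstack([a,b]))
E
```

```text
[13.   0.4 63.6] [-0.20291693  0.64974794  0.74274116] 7.3 0.7455315108760978
```

View pics/c4.png

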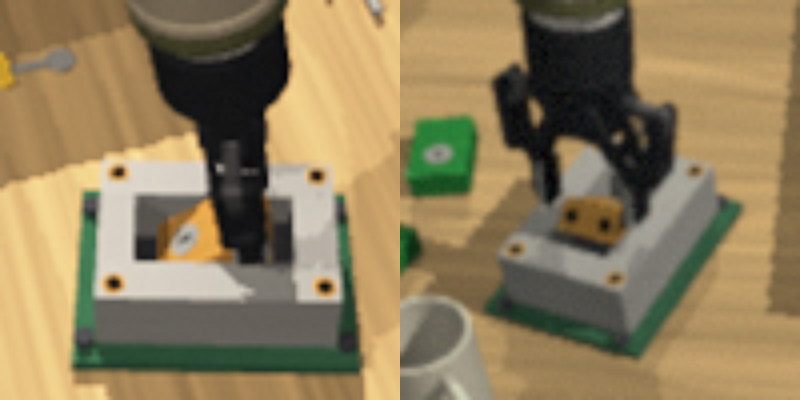

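The fingers straddle the raised head, with no contact yet. I lower a little further, then close.

step_arm(
  moves=[
    [0.25, 0.5, 0, -3, 0, 0, 0],
    [0.25, 0.5, 0, -6, 0, 0, 0],
    [0.25, 0.5, 0, -8, 0, 0, 0],
    [0.25, 0.5, 0, -8, 0, 0, 0],
  ],
)

```text
clock: 7.8
position: [0.5668, -0.2113, 0.0556]
ee_rot: [0.14, 0.986, -0.012, 0.086]
ft_force: [0.0, -0.2, 0.8]
grip_width: 0.75
grasp_force: 0.0
```

step_arm(
  grip_force=100,
  moves=[
    [0.35, 0, 0, 0, 0, 0, 0],
    [0.42, 0, 0, 0, 0, 0, 0],
    [0.5, 0, 0, 0, 0, 0, 0],
    [0.6, 0, 0, 0, 0, 0, 0],
    [0.6, 0, 0, 0, 0, 0, 0],
    [0.6, 0, 0, 0, 0, 0, 0],
  ],
)

```text
clock: 8.4
position: [0.5672, -0.2121, 0.0566]
ee_rot: [0.14, 0.986, -0.013, 0.087]
ft_force: [-2.5, -1.4, 7.0]
grip_width: 0.528
grasp_force: 101.1
```

step_arm(
  moves=[
    [0.6, 0, 0, 2, 0, 0, 0],
    [0.6, 0, 0, 5, 0, 0, 0],
    [0.6, 0, 0, 10, 0, 0, 0],
    [0.6, 0, 0, 15, 0, 0, 0],
    [0.6, 0, 0, 15, 0, 0, 0],
    [0.6, 0, 0, 15, 0, 0, 0],
  ],
)

```text
clock: 9.0
position: [0.5672, -0.2115, 0.0711]
ee_rot: [0.14, 0.986, -0.012, 0.087]
ft_force: [0.5, -2.6, -3.4]
grip_width: 0.524
grasp_force: 102.8
```

```bash
python3 - <<'E'
from h import *
im=save('side','d5');im2=save('scene','s5');p=proj('s5',W(0,0,80))[0].astype(int)
a=cv2.resize(im[205:305,200:300],None,fx=4,fy=4);b=cv2.resize(im2[p[1]-50:p[1]+50,p[0]-50:p[0]+50],None,fx=4,fy=4)
cv2.imwrite('pics/c5.png',np.hstack([a,b]))
E
```

```text
(no output)
```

View pics/c5.png

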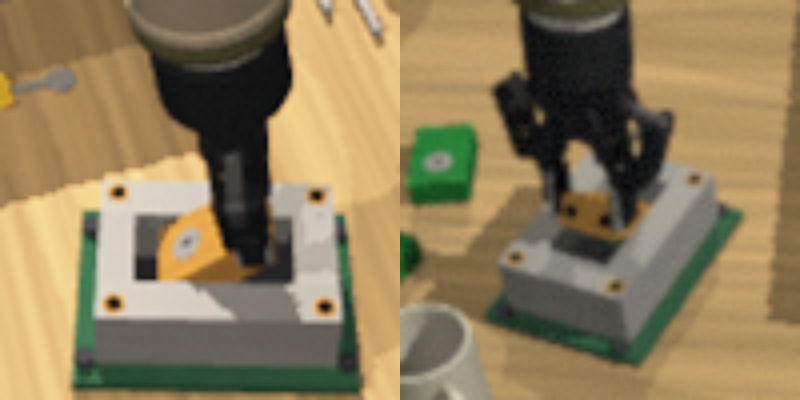

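The casting rises with the gripper. I lift it clear and measure its tilt numerically.

step_arm(
  moves=[
    [0.6, 0, 0, 15, 0, 0, 0],
    [0.6, 0, 0, 30, 0, 0, 0],
    [0.6, 0, 0, 45, 0, 0, 0],
    [0.6, 0, 0, 65, 0, 0, 0],
    [0.6, 0, 0, 85, 0, 0, 0],
    [0.6, 0, 0, 100, 0, 0, 0],
    [0.6, 0, 0, 110, 0, 0, 0],
    [0.6, 0, 0, 110, 0, 0, 0],
  ],
)

```text
clock: 9.9
position: [0.5676, -0.2116, 0.1825]
ee_rot: [0.14, 0.986, -0.012, 0.088]
ft_force: [0.2, -0.2, -4.0]
grip_width: 0.529
grasp_force: 103.7
```

```bash
python3 - <<'E'
from h import *
im=save('side','d6');o=manip.get_obs();T=D(o['position']);print(T.round(1),o['ft_force'],o['grip_width'],o['grasp_force'])
save('wrist','w6');save('scene','s6')
# rigid expected: casting at grasp (TCP die 13.5,0,56) moved by dx,dz
dx=T[0]-13.5;dz=T[2]-56.5
for th in(30,35,40,45,50):
    # rotate about the grasp point ~ (12,66) in die frame from the 40deg pose
    def pt(a,b):
        t=np.radians(40);p=np.array([-6+a*np.cos(t)-b*np.sin(t),29+a*np.sin(t)+b*np.cos(t)])-[12,66]
        r=np.radians(th-40);return np.array([p[0]*np.cos(r)-p[1]*np.sin(r),p[0]*np.sin(r)+p[1]*np.cos(r)])+[12+dx,66+dz]
    for f in('d6','s6'):
        pts=[W(q[0],y,q[1]) for a,b in((-30,0),(-30,26),(42,0),(42,26)) for q in[pt(a,b)] for y in(-24,24)]
        q=proj(f,pts);print(th,f,'tail',q[:4].round(0).astype(int).tolist(),'bbox',q.min(0).round(1),q.max(0).round(1))
    q=pt(-18,26);print('  plug',proj('d6',W(q[0],0,q[1])).round(1),proj('w6',W(q[0],0,q[1])).round(1))
for f in('d6','s6'):
    P=proj(f,W(*T))[0].astype(int);c=brass(f,(P[0]-40,P[1]-40,P[0]+40,P[1]+50));print(f,cv2.boundingRect(c),cv2.contourArea(c),cv2.approxPolyDP(cv2.convexHull(c),2,True)[:,0].tolist())
# plug: grey blob inside brass hull in side view
h=cv2.cvtColor(load('d6')[0],cv2.COLOR_BGR2HSV);P=proj('d6',W(*T))[0].astype(int);c=cv2.convexHull(brass('d6',(P[0]-40,P[1]-40,P[0]+40,P[1]+50)))
m=np.zeros(h.shape[:2],np.uint8);cv2.fillPoly(m,[c],255);g=cv2.inRange(h,(0,0,110),(180,70,255))&m
for k in cv2.findContours(g,0,1)[0]:
    if cv2.contourArea(k)>4:print('plug',cv2.minAreaRect(k))
E
```

```text
[ 13.8   0.9 181.3] [ 0.34732207 -0.34038667 -4.88462907] 0.524480415765252 103.7426533154212
30 d6 tail [[242, 251], [243, 235], [237, 245], [237, 229]] bbox [236.8 218.2] [271.2 251.2]
30 s6 tail [[165, 149], [180, 153], [166, 141], [181, 144]] bbox [151.8 140.7] [180.8 156.6]
  plug [[241.7 234.7]] [[253.2 127.1]]
35 d6 tail [[244, 252], [245, 236], [238, 246], [238, 230]] bbox [237.9 218.2] [271.7 252.4]
35 s6 tail [[165, 151], [179, 155], [166, 143], [181, 146]] bbox [151.6 142.7] [180.6 156.5]
  plug [[242.5 236.1]] [[253.3 128.7]]
40 d6 tail [[246, 254], [247, 238], [239, 248], [240, 232]] bbox [239.2 218.3] [272.2 253.5]
40 s6 tail [[164, 153], [178, 157], [166, 145], [180, 148]] bbox [151.3 143.2] [180.3 157.1]
  plug [[243.5 237.4]] [[253.4 131.2]]
45 d6 tail [[249, 255], [249, 239], [241, 249], [241, 233]] bbox [240.7 218.3] [272.6 254.5]
45 s6 tail [[163, 155], [178, 159], [166, 147], [180, 150]] bbox [151.1 143.1] [180. 159.]
  plug [[244.6 238.6]] [[253.5 134.4]]
50 d6 tail [[251, 255], [251, 239], [242, 250], [243, 235]] bbox [242.4 218.4] [272.9 255.4]
50 s6 tail [[163, 157], [177, 161], [165, 149], [180, 152]] bbox [150.8 143. ] [179.6 160.9]
  plug [[245.9 239.8]] [[253.6 138.2]]
d6 (240, 223, 28, 29) 416.5 [[267, 241], [246, 251], [240, 246], [240, 232], [255, 223]]
s6 (152, 144, 27, 13) 111.5 [[153, 146], [157, 144], [176, 148], [177, 156], [152, 152]]
plug ((247.5, 234.5), (7.0, 5.0), 90.0)
```

The tilt is still about 40° and the measured weight is about 4.5 N. I carry it over the tray, turning 22.6° about z.

step_arm(
  moves=[
    [0.6, -2, 15, 0, 0, 0, 0.02],
    [0.6, -5, 50, 0, 0, 0, 0.06],
    [0.6, -9, 95, 0, 0, 0, 0.1],
    [0.6, -14, 143, 0, 0, 0, 0.15],
    [0.6, -19, 191, 0, 0, 0, 0.2],
    [0.6, -23, 239, 0, 0, 0, 0.25],
    [0.6, -28, 287, 0, 0, 0, 0.3],
    [0.6, -33, 335, 0, 0, 0, 0.34],
    [0.6, -36, 375, 0, 0, 0, 0.38],
    [0.6, -38, 394, 0, 0, 0, 0.394],
  ],
)

```text
clock: 11.05
position: [0.527, 0.1876, 0.18]
ee_rot: [-0.06, 0.994, 0.005, 0.087]
ft_force: [0.5, 1.1, -4.3]
grip_width: 0.53
grasp_force: 103.8
```

step_arm(
  moves=[
    [0.6, 0, 0, 0, 0, 0, 0],
    [0.6, 0, 0, 0, -0.006, 0.06, 0],
    [0.6, 0, 0, -10, -0.018, 0.17, 0],
    [0.6, 0, 0, -20, -0.03, 0.28, 0],
    [0.6, 0, 0, -30, -0.042, 0.39, 0],
    [0.6, 0, 0, -40, -0.054, 0.5, 0],
    [0.6, 0, 0, -50, -0.065, 0.6, 0],
    [0.6, 0, 0, -60, -0.073, 0.67, 0],
    [0.6, 0, 0, -70, -0.073, 0.67, 0],
    [0.6, 0, 0, -70, -0.073, 0.67, 0],
  ],
)

```text
clock: 12.05
position: [0.5285, 0.1816, 0.1088]
ee_rot: [-0.054, 0.967, -0.014, -0.247]
ft_force: [-0.7, 0.0, -3.3]
grip_width: 0.528
grasp_force: 103.8
```

```bash
python3 - <<'E'
from h import *
o=manip.get_obs();print({k:np.round(o[k],4).tolist() for k in('clock','position','ee_rot','joint_pos','ft_force','grip_width','grasp_force')})
im=save('side','d7');save('scene','s7');save('wrist','w7')
im=load('d7')[0];im2=load('s7')[0]
a=cv2.resize(im[120:220,165:265],None,fx=4,fy=4);b=cv2.resize(im2[140:240,255:355],None,fx=4,fy=4)
cv2.imwrite('pics/c7.png',np.hstack([a,b]))
# expected casting corners if tilt at pick was 40 (now 40-38.6=1.4 nose up)
for e in(-4,0,1.4,4,8):
    y=np.radians(6.2);u=np.array([np.cos(y),np.sin(y),0]);v=np.array([-u[1],u[0],0]);n=np.array([0,0,1])
    t=np.radians(e);X=u*np.cos(t)+n*np.sin(t);Z=-u*np.sin(t)+n*np.cos(t);p=np.array(o['position'])-.0266*X-.0085*Z
    pts=[p+X*sx*.036+v*sy*.024+Z*z for sx in(-1,1) for sy in(-1,1) for z in(0,.026)]
    print(e,'side tail-',proj('d7',pts[:2]).round(1).tolist(),'head-',proj('d7',pts[4:6]).round(1).tolist())
c=brass('d7',(180,130,233,200));print(cv2.approxPolyDP(cv2.convexHull(c),1.5,True)[:,0].tolist())
E
```

```text
{'clock': 12.05, 'position': [0.5285, 0.1816, 0.1088], 'ee_rot': [-0.0536, 0.9675, -0.0135, -0.2468], 'joint_pos': [-0.6119, 0.6861, 0.4082, 1.3644, -0.3091, 1.6465, 1.515], 'ft_force': [-0.7437, 0.0338, -3.3294], 'grip_width': 0.5285, 'grasp_force': 103.7997}
-4 side tail- [[194.1, 167.6], [194.1, 160.5]] head- [[217.2, 163.7], [217.5, 156.6]]
0 side tail- [[194.3, 168.8], [193.8, 161.8]] head- [[217.4, 163.4], [217.2, 156.5]]
1.4 side tail- [[194.4, 169.1], [193.7, 162.2]] head- [[217.4, 163.4], [217.0, 156.5]]
4 side tail- [[194.7, 169.8], [193.5, 163.1]] head- [[217.5, 163.2], [216.8, 156.4]]
8 side tail- [[195.1, 170.9], [193.4, 164.3]] head- [[217.7, 163.0], [216.3, 156.4]]
[[213, 151], [215, 163], [193, 167], [189, 154], [210, 148]]
```

View pics/c7.png

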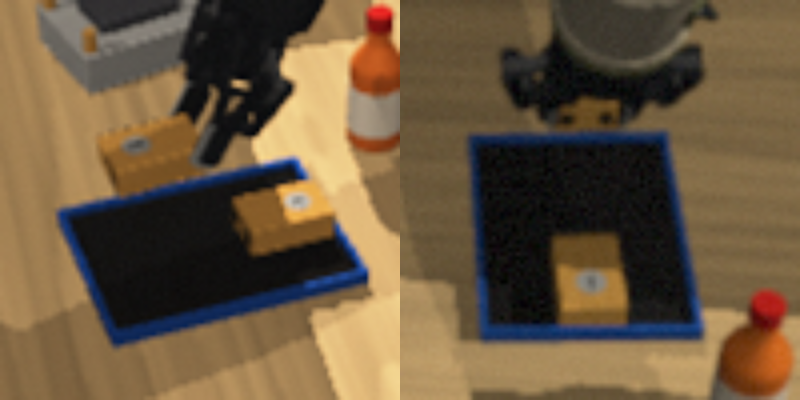

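The casting looks about level above the free half of the tray, with the plug up (crop (135,145)) and clear of the finished lock. I'll check its pitch more finely.

```bash
python3 - <<'E'
from h import *
o=manip.get_obs();pos=np.array([.5285,.1816,.1088])
im=load('d7')[0];h=cv2.cvtColor(im,cv2.COLOR_BGR2HSV)
lo=[]
for x in range(193,213):
    col=im[155:180,x].astype(int);sc=(col[:,2]-col[:,0]); i=np.argmax(-np.diff(sc)[3:])+3
    lo.append((x,155+i)); 
print(lo);print([im[y,202].tolist() for y in range(155,173)])
L=np.array(lo);print('slope',np.polyfit(L[:,0],L[:,1],1))
for e in(-6,-3,0,3,6):
    y=np.radians(6.2);u=np.array([np.cos(y),np.sin(y),0]);v=np.array([-u[1],u[0],0]);n=np.array([0,0,1])
    t=np.radians(e);X=u*np.cos(t)+n*np.sin(t);Z=-u*np.sin(t)+n*np.cos(t);p=pos-.0266*X-.0085*Z
    q=proj('d7',[p-X*.036-v*.024,p+X*.036-v*.024]);d=q[1]-q[0];print(e,d[1]/d[0],q.round(1).tolist())
# finished lock in scene
c=brass('s0',(285,190,325,222));r=cv2.minAreaRect(c);print([onz('s0',q,.031).round(3).tolist() for q in cv2.boxPoints(r)])
E
```

```text
[(193, np.int64(168)), (194, np.int64(168)), (195, np.int64(169)), (196, np.int64(168)), (197, np.int64(168)), (198, np.int64(168)), (199, np.int64(168)), (200, np.int64(167)), (201, np.int64(167)), (202, np.int64(167)), (203, np.int64(166)), (204, np.int64(166)), (205, np.int64(165)), (206, np.int64(165)), (207, np.int64(165)), (208, np.int64(165)), (209, np.int64(165)), (210, np.int64(165)), (211, np.int64(164)), (212, np.int64(164))]
[[66, 93, 115], [73, 95, 113], [60, 93, 123], [41, 88, 130], [42, 93, 137], [42, 98, 143], [41, 92, 135], [37, 82, 121], [37, 81, 120], [36, 81, 120], [36, 82, 121], [32, 86, 130], [71, 67, 88], [91, 40, 12], [63, 32, 16], [28, 24, 22], [14, 14, 19], [16, 17, 18]]
slope [ -0.25413534 217.86240602]
-6 -0.1424409238292961 [[194.0, 167.0], [217.1, 163.8]]
-3 -0.18653886987758478 [[194.1, 167.9], [217.2, 163.6]]
0 -0.2305448880368878 [[194.3, 168.8], [217.4, 163.4]]
3 -0.2746991909709477 [[194.6, 169.6], [217.5, 163.3]]
6 -0.31924520525983885 [[194.9, 170.4], [217.6, 163.1]]
[[0.578, 0.166, 0.031], [0.574, 0.216, 0.031], [0.652, 0.215, 0.031], [0.656, 0.167, 0.031]]
```

Pitch is about +1.5°, as planned. I lower it in steps, levelling the last bit.

step_arm(
  moves=[
    [0.6, 0, 0, -15, 0, 0, 0],
    [0.6, 0, 0, -35, -0.001, 0.01, 0],
    [0.6, 0, 0, -55, -0.002, 0.02, 0],
    [0.6, 0, 0, -72, -0.002, 0.02, 0],
    [0.6, 0, 0, -83, -0.002, 0.02, 0],
    [0.6, 0, 0, -89, -0.002, 0.02, 0],
    [0.6, 0, 0, -91, -0.002, 0.02, 0],
    [0.6, 0, 0, -91, -0.002, 0.02, 0],
  ],
)

```text
clock: 13.0
position: [0.5291, 0.1826, 0.02]
ee_rot: [-0.054, 0.965, -0.013, -0.256]
ft_force: [-1.0, -0.2, -3.0]
grip_width: 0.53
grasp_force: 103.8
```

step_arm(
  moves=[
    [0.6, 0, 0, -1, 0, 0, 0],
    [0.6, 0, 0, -2, 0, 0, 0],
    [0.6, 0, 0, -2, 0, 0, 0],
  ],
)

```text
clock: 13.3
position: [0.529, 0.1826, 0.0181]
ee_rot: [-0.054, 0.965, -0.013, -0.256]
ft_force: [0.3, -0.5, -3.3]
grip_width: 0.533
grasp_force: 103.8
```

step_arm(
  moves=[
    [0.6, 0, 0, -1, 0, 0, 0],
    [0.6, 0, 0, -2, 0, 0, 0],
    [0.6, 0, 0, -2, 0, 0, 0],
  ],
)

```text
clock: 13.6
position: [0.5289, 0.1826, 0.0159]
ee_rot: [-0.054, 0.965, -0.013, -0.256]
ft_force: [-0.1, -0.2, -3.1]
grip_width: 0.53
grasp_force: 104.0
```

step_arm(
  moves=[
    [0.6, 0, 0, -0.7, 0, 0, 0],
    [0.6, 0, 0, -0.7, 0, 0, 0],
    [0.6, 0, 0, -0.7, 0, 0, 0],
  ],
)

```text
clock: 13.9
position: [0.529, 0.1826, 0.0153]
ee_rot: [-0.054, 0.965, -0.013, -0.256]
ft_force: [-0.5, -0.3, -1.5]
grip_width: 0.532
grasp_force: 104.2
```

step_arm(
  moves=[
    [0.6, 0, 0, -0.7, 0, 0, 0],
    [0.6, 0, 0, -0.7, 0, 0, 0],
    [0.6, 0, 0, -0.7, 0, 0, 0],
  ],
)

```text
clock: 14.2
position: [0.5292, 0.1826, 0.0147]
ee_rot: [-0.054, 0.965, -0.013, -0.256]
ft_force: [2.9, 0.1, 0.9]
grip_width: 0.533
grasp_force: 104.5
```

```bash
python3 - <<'E'
from h import *
o=manip.get_obs();print(o['torque'],o['ft_force']);pos=np.array(o['position']);im=save('side','d8')
for e in(-3,0,3):
    y=np.radians(6.2);u=np.array([np.cos(y),np.sin(y),0]);v=np.array([-u[1],u[0],0]);n=np.array([0,0,1])
    t=np.radians(e);X=u*np.cos(t)+n*np.sin(t);Z=-u*np.sin(t)+n*np.cos(t);p=pos-.0266*X-.0085*Z
    q=proj('d8',[p-X*.036-v*.024,p+X*.036-v*.024,p-X*.036-v*.024+Z*.026,p+X*.036-v*.024+Z*.026]);d=q[1]-q[0];f=q[3]-q[2];print(e,d[1]/d[0],f[1]/f[0],q.round(1).tolist())
x0,x1=int(q[0,0])+1,int(q[1,0])-5;yc=int(q[:,1].mean())
lo=[];
for x in range(x0,x1):
    col=im[yc-3:yc+14,x].astype(int);s=col[:,2]-col[:,0];d=-np.diff(s);i=np.argmax(d);lo.append((x,yc-3+(d[max(0,i-1):i+2]@np.arange(max(0,i-1),min(len(d),i+2)))/d[max(0,i-1):i+2].sum()))
L=np.array(lo);print(L.round(1).tolist());print(np.polyfit(L[:,0],L[:,1],1))
E
```

```text
[ 0.13831881 -0.68619809 -0.02448102] [2.93141072 0.06433888 0.90737235]
-3 -0.20686210760376367 -0.20139333425629236 [[196.2, 191.4], [218.1, 186.9], [196.1, 185.0], [218.3, 180.5]]
0 -0.24874906692875579 -0.24385906872564925 [[196.4, 192.1], [218.2, 186.7], [195.9, 185.9], [218.0, 180.5]]
3 -0.2907690604294727 -0.2864479191090168 [[196.6, 192.9], [218.3, 186.6], [195.7, 186.7], [217.7, 180.4]]
[[197.0, 191.3], [198.0, 191.1], [199.0, 190.7], [200.0, 190.7], [201.0, 190.5], [202.0, 189.9], [203.0, 189.7], [204.0, 189.5], [205.0, 189.2], [206.0, 198.1], [207.0, 188.6], [208.0, 188.5], [209.0, 188.1], [210.0, 197.4], [211.0, 187.7], [212.0, 187.5]]
[-6.70977217e-02  2.04253155e+02]
```

step_arm(
  moves=[
    [0.6, 0, 0, -0.4, -0.001, 0.006, 0],
    [0.6, 0, 0, -0.8, -0.001, 0.012, 0],
    [0.6, 0, 0, -0.8, -0.001, 0.012, 0],
    [0.6, 0, 0, -0.8, -0.001, 0.012, 0],
  ],
)

```text
clock: 14.65
position: [0.5291, 0.1826, 0.0142]
ee_rot: [-0.054, 0.963, -0.013, -0.262]
ft_force: [1.7, -0.1, 5.9]
grip_width: 0.531
grasp_force: 104.8
```

step_arm(
  moves=[
    [0.6, 0, 0, -0.4, 0, 0.003, 0],
    [0.6, 0, 0, -0.4, 0, 0.003, 0],
    [0.6, 0, 0, -0.4, 0, 0.003, 0],
  ],
)

```text
clock: 14.95
position: [0.529, 0.1825, 0.0141]
ee_rot: [-0.054, 0.963, -0.013, -0.264]
ft_force: [1.6, 0.1, 8.1]
grip_width: 0.528
grasp_force: 105.1
```

step_arm(
  grip_force=20,
  moves=[
    [0.6, 0, 0, -0.4, 0, 0, 0],
    [0.6, 0, 0, -0.4, 0, 0, 0],
    [0.6, 0, 0, -0.4, 0, 0, 0],
  ],
)

```text
clock: 15.25
position: [0.529, 0.1826, 0.0141]
ee_rot: [-0.054, 0.963, -0.013, -0.264]
ft_force: [1.4, -0.3, 11.3]
grip_width: 0.533
grasp_force: 105.5
```

It sits firmly, with force building. Now I open.

step_arm(
  moves=[
    [0.46, 0, 0, 0, 0, 0, 0],
    [0.42, 0, 0, 0, 0, 0, 0],
    [0.36, 0, 0, 0, 0, 0, 0],
    [0.3, 0, 0, 0, 0, 0, 0],
    [0.2, 0, 0, 0, 0, 0, 0],
    [0.15, 0, 0, 0, 0, 0, 0],
    [0.15, 0, 0, 0, 0, 0, 0],
  ],
)

```text
clock: 15.95
position: [0.5289, 0.1825, 0.0128]
ee_rot: [-0.054, 0.963, -0.013, -0.264]
ft_force: [-0.8, 0.2, -0.2]
grip_width: 0.848
grasp_force: 0.0
```

step_arm(
  moves=[
    [0.15, 2, 0, 5, 0, 0, 0],
    [0.15, 5, 0, 15, 0, 0, 0],
    [0.1, 10, 0, 35, 0, 0, 0],
    [0, 10, 0, 70, 0, 0, 0],
    [0, 0, 0, 110, 0.03, -0.15, 0],
    [0, -30, 0, 150, 0.05, -0.3, 0],
    [0, -60, 0, 180, 0.06, -0.45, 0],
    [0, -80, 0, 200, 0.06, -0.5, 0],
    [0, -80, 0, 200, 0.06, -0.5, 0],
    [0, -80, 0, 200, 0.06, -0.5, 0],
  ],
)

```text
clock: 16.95
position: [0.4478, 0.1833, 0.2167]
ee_rot: [-0.058, 0.998, 0.005, -0.012]
ft_force: [0.6, 0.9, 1.0]
grip_width: 0.996
grasp_force: 0.0
```

```bash
python3 - <<'E'
from h import *
o=manip.get_obs();print(o['clock'],np.round(o['position'],3),np.round(o['ft_force'],1))
im=save('side','d9');im2=save('scene','s9');save('wrist','w9')
y=np.radians(6.2);u=np.array([np.cos(y),np.sin(y),0]);v=np.array([-u[1],u[0],0]);p=np.array([.5027,.1796,.005])
for f,im in(('d9',im),('s9',im2)):
    q=proj(f,[p+s*u*.036+t*v*.024+np.array([0,0,z]) for s in(-1,1) for t in(-1,1) for z in(0,.026)]);a,b=q.min(0).astype(int)-8,q.max(0).astype(int)+8
    c=brass(f,(a[0],a[1],b[0],b[1]));print(f,'pred',q.min(0).round(1),q.max(0).round(1),'got',cv2.boundingRect(c),cv2.contourArea(c))
    g=cv2.inRange(cv2.cvtColor(im,cv2.COLOR_BGR2HSV),(0,0,110),(180,70,255));m=np.zeros_like(g);cv2.fillPoly(m,[cv2.convexHull(c)],255)
    k=max(cv2.findContours(g&m,0,1)[0],key=cv2.contourArea,default=None)
    print('plug',None if k is None else cv2.minAreaRect(k),'pred',proj(f,p-.012*u+[0,0,.026]).round(1))
# others unmoved: compare start and end images away from arm
for n in('d','s'):
    d=cv2.absdiff(load(n+'0')[0],load(n+'9')[0]).max(2)>60
    print(n,[cv2.boundingRect(c) for c in cv2.findContours(d.astype(np.uint8)*255,0,1)[0] if cv2.contourArea(c)>15])
E
```

```text
16.95 [0.448 0.183 0.217] [0.6 0.9 1. ]
d9 pred [191.4 171.7] [218.2 192.5] got (192, 172, 26, 20) 325.5
plug ((200.5, 179.5), (3.0, 5.0), 90.0) pred [[201.  179.7]]
s9 pred [289.8 174.5] [308.1 197. ] got (289, 175, 19, 20) 232.5
plug ((295.5384216308594, 178.19229125976562), (1.1094003915786743, 3.605551242828369), 33.690067291259766) pred [[298.6 179.9]]
d [(230, 374, 20, 10), (51, 287, 45, 97), (243, 259, 30, 17), (195, 256, 48, 128), (44, 203, 3, 16), (191, 172, 27, 20), (0, 170, 9, 43), (10, 120, 5, 22), (0, 101, 9, 21), (164, 73, 25, 4), (165, 72, 29, 63), (160, 58, 22, 10), (53, 16, 24, 51), (39, 2, 17, 9), (193, 0, 11, 8)]
s [(289, 174, 19, 23), (158, 173, 23, 18), (91, 163, 22, 8), (68, 125, 24, 36), (84, 109, 15, 25), (88, 100, 131, 21), (279, 70, 55, 49), (261, 55, 8, 11), (463, 40, 7, 18), (418, 33, 34, 30), (249, 26, 25, 32), (320, 22, 13, 10), (272, 15, 10, 21), (321, 0, 16, 10), (307, 0, 3, 12)]
```

```bash
python3 -c "
from workcell import manip
print(manip.hand_in())"
```

```text
the job is handed in; nothing more can be done
None
```

The casting was tipped until it stayed propped in the die, lifted out by its head and laid flat in the near half of the tray, plug up. The job is handed in at about 17 s, and the last camera check put the casting within about a pixel or two of its planned outline.

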